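# Weigh the sample canister on the sprung hook

## Robot

A 6-joint arm with a two-finger parallel gripper is mounted at the origin on a cart in front of the work surface, level with it; the furniture and walls round the work are solid. World frame = base frame: x ahead of the robot, y to its left, z up, the work surface at z = 0. Lengths are in m, angles in rad, forces in N, time in s.
With the tool pointing down it reaches from about 0.35 to 0.85 m from the base axis. Payload 8.1 kg.
Tool frame: the origin (TCP) lies between the finger pads; the fingertips stand 11 mm ahead of it and the grasp point (between the pads) lies 8 mm behind it (tips_ahead is the z of the fingertips in the tool frame, in m); z points along the fingers, y is the line along which they close (so a half turn about z gives the same grasp; the last joint's range is limited). The gripper opens to 93 mm and grips with 3 to 60 N. Pads are 15 mm wide; open, the fingers measure 128 mm over their backs; the gripper's body (75 mm by 188 mm) begins 65 mm behind the grasp point.
Start: joints at [1.244, 0.13, 1.488, -0, 1.523, -0.085], TCP at [0.144, 0.583, 0.23] pointing down, gripper open.
Joint ranges: [-2.96, 2.96], [-0.89, 2.26], [0.02, 2.5], [-1.34, 4.48], [0, 2.73], [-2.66, 2.66]. Speed limits (rad/s): [2.39, 2.39, 2.79, 3.14, 3.14, 3.14].

## Interface

Orientations are given as a rotation vector (axis times angle).
In Python, from plant import read_state, read_camera, close_job, tips_ahead gives the robot as it stands. The module is installed in compiled form; this text tells all that it offers.
- The arm moves only by the tool move_arm, never from a script. Its argument "plan" is a list of rows, each a list of 7 numbers: the turn, a rotation vector about the tool's x, y, z in units of 6 degrees (1.0 is 6 degrees), then the shift along the tool's x, y, z in units of 25 mm (1.0 is 25 mm), then the finger opening in mm, from 0 to 93. A call has exactly 10 rows; each row shifts and turns the commanded pose from where the row before left it, along the tool's axes as they then stand; what a row does not reach is not made up. A row lasts 1/10 s, in which the tool goes at most 50 mm and 8.59 degrees, less where a joint would pass 70% of its speed; a pose out of reach is approached as far as the arm can. A call is refused whole if a number of a shift passes 1 or a number of a turn 1, either way. A call with a gripper value outside its range is refused whole. The fingers move at their own pace and stop on an object; "force" is the grip in N (left out, the last holds). Time passes only in rows, so rows that do not move let the fingers close, or fill a call up. It gives the time, the measured TCP pose, the force, the opening and the grip force at its end, in the units of the state.
- read_state(): the state, without advancing time (a new reading comes with each control period).
- read_camera(name): name is "scene" or "top"; returns a dict with "frame" (420x560x3 uint8, red, green, blue), "z_map" (420x560 float32, m along the optical axis (not along the pixel's ray), 0 where there is no reading), "fx", "fy", "cx", "cy" (pixels), "rvec" (rotation vector, rad) and "tvec" (3), from world to camera coordinates, as OpenCV has them. Camera axes: x right, y down, z forward; pixel columns grow to the right and rows downward; lengths in m; the calibration is good to about 2 mm. A picture is of the moment at which its call begins.
- close_job(): hands the job in; it is judged then, once.
The state is a dict: "t": time; "q": joint angles; "dq": joint speeds; "joint_torque": joint torques, N m; "tool_pos": TCP position; "orientation": TCP orientation; "force": force on the tool from outside, world axes, zero at the start; "wrist_torque": the same for the moment, N m; "opening": finger opening in m; "gripper_force": force on a finger pad.
Only numpy, scipy, OpenCV 4.12 (cv2) and the standard library are available. Lean on these libraries where they do the work, as an engineer would, in place of code of your own. Each camera call takes 0.05 s, during which the arm holds its last target. There are 200 camera calls.

## Task

Lift the steel sample canister out of the beaker by its black grip and hang it by its eye on the sprung hook of the weighing stand. Let go and leave it hanging free until it has stopped bobbing and has stayed still for a good second, so that the weight can be read; then take it off the hook again and stand it upright near the middle of the cutting board. Leave the two small glass jars where they are.

Things in the scene. Friction and masses are not known exactly. Their poses are not given: they have to be found in the camera images.
- canister: closed round steel canister, 53 mm across, 40 mm high (120 mm with eye and grip), 0.2 to 0.4 kg; stands in the beaker at the start. Origin at the centre of its underside, z up through the grip. Its own x runs through the eye, its y across it.
- canister_eye (a point): underside of the peak of the canister's wire eye, 84 mm above its origin. The eye is an inverted U of 7 mm wire standing on the lid in the canister's y-z plane; its opening is 27 mm wide along y and runs from the lid (40 mm) up to this point (84 mm). The hook goes through it along the canister's x, either way.
- canister_grip (a point): centre of the black grip block above the eye, 105 mm above the canister's origin. The block is 18 mm (x) by 22 mm (y) by 30 mm high (90 to 120 mm above the origin), with flat sides; best taken across y from above.
- beaker: clear open beaker, fixed, 150 mm high, 114 mm across the rim, narrowing downward; about 100 mm wide inside at the canister's grip. Origin at the centre of its underside; its floor is at 11 mm, so the top of the grip in it is at 131 mm, 19 mm below the rim. A wide-open gripper does not fit in: open the fingers to about 45 mm only.
- stand: weighing stand fixed to the table: dark base plate 130 x 110 x 12 mm and a square aluminium column 44 x 48 mm, 210 mm high. Origin under the column's axis, z up; the hook arm sticks out along the stand's -x (toward the robot), 130 mm from the column's axis to the seat. Nothing stands above the hook.
- hook_seat (a point): lowest point of the top of the hook's bar, where the eye's peak rests; 184 mm above the table unloaded, dips with the hook. Axes as the stand's. The hook is an 8 mm bar: toward -x it turns up to an end 30 mm before the seat and 14 mm above it; toward +x it rises to an arm whose top is 12 mm above the seat from 30 mm behind it on.
- hook (a joint): how far the sprung hook has dipped, m: 0 unloaded (on its upper stop), growing downward, at most 0.05. Spring 160 N/m with a small preload; the canister makes it dip about 10 to 22 mm, with bobbing that dies out in 1 to 2 s.
- cutting_board: cream cutting board with a black rubber strip along each of its two long edges, fixed, 235 mm (its x) by 339 mm (its y) by 16 mm. Origin at the centre of its underside, z up; the cream surface is 14 mm above the table; the strips lie beyond 92 mm from the middle along the board's x and are 2 mm higher.
- jar_a: small glass jar, 47 mm across, 66 mm high, loose bystander in front of the stand; origin at the centre of its underside
- jar_b: second small glass jar like it, loose bystander; origin at the centre of its underside
Things that resemble listed ones, but are neither listed nor needed, are in the scene too. Leave any blue or orange look-alike of the canister alone.

How it is judged:
On the way, in this order (a step that is already met when the one before it is completed fails the run):
1. the canister is lifted clear out of the beaker (z of canister in the frame of beaker above 0.15 m), for 0.05 s.
2. the canister hangs by its eye on the dipped hook, touched by nothing else, and stays still for 1 s (value of joint hook above 0.006 m and velocity of joint hook between -0.01 and 0.01 m/s and linear speed of canister below 0.015 m/s and angular speed of canister below 0.15 rad/s and contact force between canister and the arm below 0.05 N and contact force between canister and the fingers below 0.05 N and horizontal distance between canister and hook_seat below 0.03 m and z of canister in the frame of hook_seat between -0.095 and -0.07 m), for 1 s.
At the end, for the whole second after the job is handed in: the canister stands upright (within 0.08 rad) and at rest on the cutting board, its centre within 65 mm along the board's x and 100 mm along its y of the middle, and the hook is unloaded and back up (dip under 4 mm) (x of canister in the frame of cutting_board between -0.065 and 0.065 m and y of canister in the frame of cutting_board between -0.1 and 0.1 m and z of canister in the frame of cutting_board between 0.01 and 0.019 m and angle between canister's own z axis and vertical below 0.08 rad and linear speed of canister below 0.02 m/s and angular speed of canister below 0.2 rad/s and value of joint hook below 0.004 m); the robot touches nothing.
It fails at once if a small glass jar is pushed more than 30 mm from its place or tipped (distance of any of jar_a, jar_b from where it was at the start of the episode above 0.03 m or angle between any of jar_a, jar_b's own z axis and vertical above 0.5 rad).
It fails at once if the canister is tipped over or dropped on its side (angle between canister's own z axis and vertical above 0.9 rad).
It also fails if it takes over 69 s, if anything falls off the work surface, if the arm or the gripper's body presses on something with over 40 N, if the wrist force passes 120 N, or if a joint passes its speed limit or range.

## Working session

There is one attempt and no reset: what is moved stays moved. The work goes in short steps, Python scripts to look and compute and a tool call to move; the robot and the scene stay as the last step left them, time stands still between calls to the robot, and variables do not carry over. Pictures are saved under pics/ and viewed, at most 10 in all, crops included, and the job is handed in when it is done.

Besides the shell and the picture viewer there is one more tool, called after "Emit:" as name([rows], argument=value, ...), one row to a line, values as JSON. move_arm: Moves the arm, as the interface text tells. Its arguments: {"type":"object","properties":{"plan":{"type":"array","items":{"type":"array","items":{"type":"number"}}},"force":{"type":"number"}},"required":["plan"]}

```bash
mkdir -p pics; cat > h.py <<'E'
import numpy as np, cv2
from plant import read_state, read_camera, close_job, tips_ahead
def cam(n):
    c=read_camera(n); c['R']=cv2.Rodrigues(np.array(c['rvec'],float))[0]; c['t']=np.array(c['tvec'],float).ravel(); return c
def pts(c):
    z=c['z_map']; v,u=np.indices(z.shape)
    P=np.stack([(u-c['cx'])/c['fx']*z,(v-c['cy'])/c['fy']*z,z],-1)
    return (P-c['t'])@c['R']   # R^T(P-t)
def ray(c,u,v,h):
    d=c['R'].T@np.array([(u-c['cx'])/c['fx'],(v-c['cy'])/c['fy'],1]); o=-c['R'].T@c['t']
    return o+d*(h-o[2])/d[2]
def save(c,n,crop=None,s=1):
    f=c['frame'][:,:,::-1]
    if crop: f=f[crop[1]:crop[3],crop[0]:crop[2]]
    cv2.imwrite('pics/'+n,cv2.resize(f,None,fx=s,fy=s,interpolation=cv2.INTER_CUBIC))
E
python3 - <<'E'
from h import *
for n in('scene','top'):
    c=cam(n); save(c,n+'0.png',s=1.4); print(n,c['fx'],c['cx'],c['cy'],-c['R'].T@c['t'],c['R'].round(3).tolist())
s=read_state(); print({k:np.round(v,3) for k,v in s.items()},tips_ahead)
E
```

```text
scene 381.9073286505164 276.7990011920483 206.34497440363197 [-0.05217844 -0.29293764  0.97811167] [[0.402, -0.915, -0.002], [-0.727, -0.318, -0.608], [0.556, 0.246, -0.794]]
top 425.57166474580845 284.6201020102562 217.51686138461122 [ 0.34162399 -0.0246671   1.12637377] [[-0.03, -0.999, -0.014], [-0.98, 0.032, -0.198], [0.198, 0.007, -0.98]]
{'t': np.float64(0.1), 'q': array([ 1.244,  0.131,  1.489, -0.   ,  1.523, -0.085]), 'dq': array([ 0.   , -0.001, -0.003,  0.   , -0.001, -0.   ]), 'joint_torque': array([ 1.0000e-03, -5.6134e+01, -4.9310e+01,  7.7000e-02,  2.9000e-02,
       -0.0000e+00]), 'tool_pos': array([0.143, 0.582, 0.229]), 'orientation': array([-3.790e-01, -3.118e+00,  3.000e-03]), 'force': array([-0.403,  0.84 ,  0.062]), 'wrist_torque': array([ 0.016, -0.004,  0.044]), 'gripper_force': np.float64(0.0), 'opening': np.float64(0.093)} 0.011
```

View pics/scene0.png

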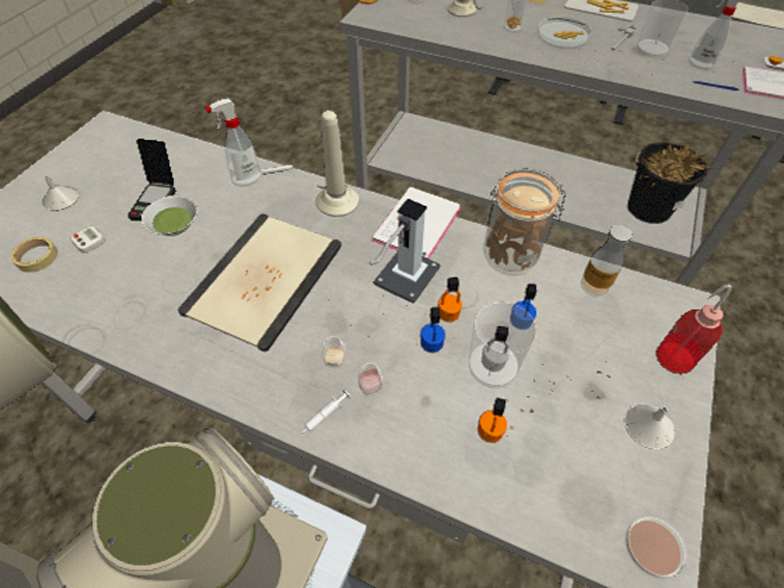

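View pics/top0.png

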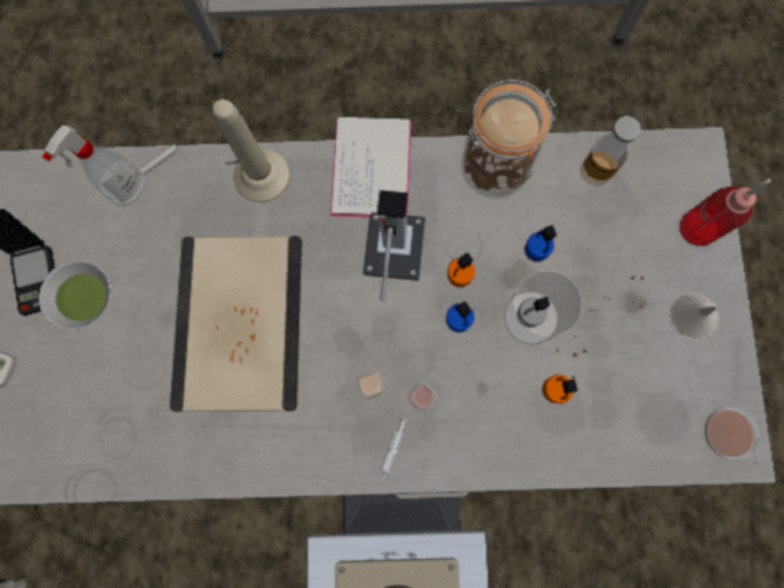

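Scene shows steel canister in beaker at display px (497,350), with black grip at (502,334). In the top view the body is at (533,312) and the grip at (541,304). Look-alikes in the top view: blue (540,245) and (460,317), orange (461,270) and (560,388). I choose the steel one in the clear beaker. The hook stand is at (390,240), the board at (238,323), and the jars at (371,385) and (422,397).

```bash
python3 - <<'E'
from h import *
T=cam('top');S=cam('scene')
def up(c,box,s):
    f=c['frame'][box[1]:box[3],box[0]:box[2],::-1]; return cv2.resize(f,(int((box[2]-box[0])*s),int((box[3]-box[1])*s)),interpolation=cv2.INTER_CUBIC)
a=up(T,(350,180,430,250),5);b=up(S,(325,205,395,275),5); cc=up(T,(255,130,315,220),5)[:, :]
h=350
a=cv2.resize(a,(400,350)); 
d=up(S,(255,130,325,215),4.1)[:350]
top=np.hstack([a,cv2.resize(b,(350,350))]); 
cv2.imwrite('pics/c1.png',top)
# black grips
def tri(p,q):
    A=[];B=[]
    for c,(u,v) in((T,p),(S,q)):
        o=-c['R'].T@c['t']; d=c['R'].T@np.array([(u-c['cx'])/c['fx'],(v-c['cy'])/c['fy'],1]); d/=np.linalg.norm(d)
        M=np.eye(3)-np.outer(d,d);A.append(M);B.append(M@o)
    return np.linalg.solve(sum(A),sum(B))
for n,c,box in(('T',T,(340,150,430,300)),('S',S,(290,190,400,310))):
    g=c['frame'].max(2); m=np.zeros_like(g); x0,y0,x1,y1=box; m[y0:y1,x0:x1]=(g[y0:y1,x0:x1]<45)
    k,l,st,ce=cv2.connectedComponentsWithStats(m)
    P=pts(c)
    for i in range(1,k):
        if st[i,4]>15:
            q=P[l==i]; print(n,st[i],ce[i].round(1),np.median(q,0).round(3), q[:,2].max().round(3))
# board: cream + black strips; cream mask
c=T; hsv=cv2.cvtColor(c['frame'],cv2.COLOR_RGB2HSV)
P=pts(c)
m=np.zeros(P.shape[:2],np.uint8); g=c['frame'].max(2); f=c['frame'].astype(int)
m[165:300,125:218]=((f[165:300,125:218,0]-f[165:300,125:218,2])>22)
k,l,st,ce=cv2.connectedComponentsWithStats(m); i=1+st[1:,4].argmax()
cn=cv2.findContours((l==i).astype(np.uint8),0,2)[0][0]; r=cv2.minAreaRect(cn); print('board',r, ray(c,*r[0],.014)); print(np.array([ray(c,*p,.014) for p in cv2.boxPoints(r)]).round(3).tolist())
# points in the hook area with depth
q=P.reshape(-1,3); s=(q[:,2]>.15)&(q[:,2]<.21)&(q[:,0]>.35)&(q[:,0]<.8)&(abs(q[:,1])<.15)
H=q[s]; H=H[H[:,0].argsort()]; print('hookT',H[::6].round(3).tolist())
q=pts(S).reshape(-1,3); s=(q[:,2]>.15)&(q[:,2]<.25)&(q[:,0]>.35)&(q[:,0]<.8)&(q[:,1]<.15)&(q[:,1]>-.08)
H=q[s]; H=H[H[:,0].argsort()]; print('hookS',len(H),H[::12].round(3).tolist())
E
```

```text
T [387 162  10  10  65] [391.4 166.3] [ 0.666 -0.285  0.116] 1.126
T [382 213  10   9  61] [386.3 216.9] [ 0.537 -0.259  0.129] 0.133
T [403 272   8   9  55] [406.5 275.6] [ 0.397 -0.297  0.119] 0.123
S [320 198   7  10  62] [323.1 202.6] [ 0.619 -0.141  0.117] 0.123
S [376 203   7  11  62] [378.8 207.7] [ 0.662 -0.292  0.118] 0.122
S [308 220   6  11  60] [310.4 224.7] [ 0.53  -0.135  0.118] 0.123
S [354 233   9  11  76] [358.  238.1] [ 0.533 -0.267  0.128] 0.133
S [353 285   8  12  73] [356.2 290.2] [ 0.392 -0.306  0.119] 0.978
board ((167.6395721435547, 230.52243041992188), (70.99139404296875, 125.51923370361328), 2.009553909301758) [0.54110967 0.29575768 0.014     ]
[[0.383, 0.39, 0.014], [0.722, 0.392, 0.014], [0.709, 0.196, 0.014], [0.371, 0.206, 0.014]]
hookT [[0.538, 0.008, 0.197], [0.543, 0.01, 0.196], [0.546, 0.012, 0.191], [0.551, 0.008, 0.189], [0.556, 0.006, 0.188], [0.56, 0.01, 0.181], [0.564, 0.003, 0.182], [0.569, 0.008, 0.184], [0.574, 0.003, 0.183], [0.578, 0.003, 0.186], [0.581, 0.007, 0.183], [0.584, 0.007, 0.187], [0.587, 0.005, 0.188], [0.591, 0.002, 0.19], [0.5
[... 2464 characters left out ...]
18, 0.153], [0.674, -0.011, 0.157], [0.674, -0.014, 0.162], [0.675, -0.022, 0.178], [0.675, -0.033, 0.153], [0.676, -0.031, 0.185], [0.676, -0.018, 0.212], [0.676, -0.016, 0.166], [0.677, -0.021, 0.192], [0.677, 0.001, 0.207], [0.678, 0.007, 0.179], [0.679, -0.035, 0.211], [0.68, 0.008, 0.193], [0.682, -0.035, 0.185], [0.684, -0.018, 0.209], [0.686, -0.035, 0.209], [0.688, -0.036, 0.176], [0.689, -0.037, 0.211], [0.692, -0.037, 0.193], [0.694, -0.036, 0.195], [0.696, -0.007, 0.209], [0.697, -0.015, 0.211], [0.699, -0.037, 0.186], [0.702, -0.017, 0.212], [0.703, -0.038, 0.211], [0.706, -0.003, 0.211], [0.708, 0.002, 0.211], [0.711, -0.01, 0.209], [0.712, -0.006, 0.21], [0.717, -0.007, 0.211]]
```

View pics/c1.png

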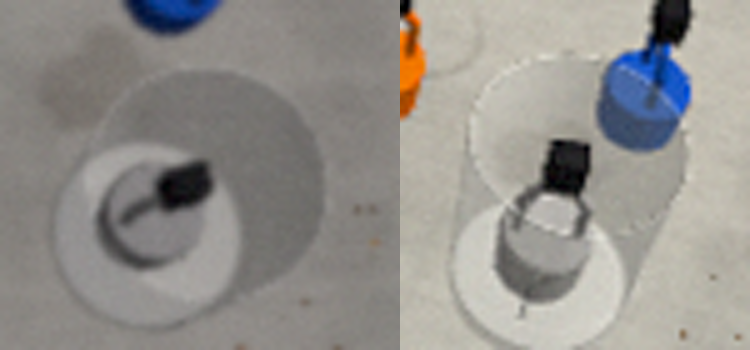

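The crop confirms it: grey steel body, wire eye and black grip inside the clear beaker. In the left half the grip is at (185,185) and the beaker rim is centred near (210,180). In the right half the eye's legs are at (520,228) and (578,232).

```bash
cat >> h.py <<'E'
from scipy.spatial.transform import Rotation as Ro
def tri(T,p,S,q):
    A=0;B=0
    for c,(u,v) in((T,p),(S,q)):
        o=-c['R'].T@c['t']; d=c['R'].T@np.array([(u-c['cx'])/c['fx'],(v-c['cy'])/c['fy'],1]); d/=np.linalg.norm(d)
        M=np.eye(3)-np.outer(d,d);A=A+M;B=B+M@o
    return np.linalg.solve(A,B)
def go(p,yaw=None):
    "tool-axis shift units to put grasp point (8mm behind TCP) at p; turn about z for tool-y line at angle yaw"
    s=read_state(); R=Ro.from_rotvec(s['orientation']).as_matrix(); tp=np.array(s['tool_pos'])-.008*R[:,2]
    print('t',s['t'],'tcp',np.round(s['tool_pos'],4),'R',R.round(3).tolist(),'q6',s['q'][5],'op',s['opening'],'gf',s['gripper_force'],'F',np.round(s['force'],1))
    print('grasp',tp.round(4),'d',(np.array(p)-tp).round(4),'units',(R.T@(np.array(p)-tp)/.025).round(2))
    if yaw is not None:
        a=np.arctan2(R[1,1],R[0,1]); e=(yaw-a+np.pi/2)%np.pi-np.pi/2
        print('turn z units',(-np.degrees(e)/6).round(2))
E
python3 - <<'E'
from h import *
T=cam('top');S=cam('scene')
print('grip',tri(T,(386.3,216.9),S,(358,238.1)), 'grip top-rays', ray(T,386.3,216.9,.128), ray(S,358,238.1,.118))
for u,v in((349,250.6),(360.6,251.4)): print('leg',[ray(S,u,v,h).round(3).tolist() for h in(.055,.07)])
# eye-wire depth points: dark, in scene & top
for n,c,b in(('S',S,(345,233,366,256)),('T',T,(368,205,396,240))):
    P=pts(c)[b[1]:b[3],b[0]:b[2]]; g=c['frame'][b[1]:b[3],b[0]:b[2]].max(2)
    s=(P[...,2]>.06)&(P[...,2]<.096)&(g<130); q=P[s]; 
    if len(q)>4:
        xy=q[:,:2]; m=xy.mean(0); u,d,vt=np.linalg.svd(xy-m); print(n,len(q),m.round(3),d.round(3),np.degrees(np.arctan2(vt[0,1],vt[0,0])))
    s=(P[...,2]>.12)&(P[...,2]<.136)&(g<60); q=P[s]; print('top face',len(q),q.mean(0).round(4),q.min(0).round(3),q.max(0).round(3))
    s=(P[...,2]>.045)&(P[...,2]<.056); q=P[s]; print('lid',len(q),q.mean(0).round(3),q.min(0).round(3),q.max(0).round(3))
print('rim', ray(T,392.4,217,.15), 'foot', ray(T,350+150/5,180+235/5,.0))
Q=[]
for c in(T,S):
    q=pts(c).reshape(-1,3); s=(q[:,2]>.17)&(q[:,2]<.203)&(q[:,0]>.53)&(q[:,0]<.65)&(abs(q[:,1])<.04); Q.append(q[s])
    print('hook',np.polyfit(q[s][:,0],q[s][:,1],1),q[s][:,0].min())
    p=np.polyfit(q[s][:,0],q[s][:,1],1); print('y at .567',np.polyval(p,.567))
t=pts(T).reshape(-1,3); s=(t[:,2]>.204)&(t[:,2]<.216)&(t[:,0]>.6)&(t[:,0]<.8)&(abs(t[:,1])<.06); r=cv2.minAreaRect(t[s][:,:2].astype(np.float32)); print('column',r)
for n,bx in(('T',(255,265,275,285)),('T',(290,270,312,292))):
    P=pts(T)[bx[1]:bx[3],bx[0]:bx[2]]; s=(P[...,2]>.02)&(P[...,2]<.08); print('jar',P[s].mean(0).round(3),P[s].max(0).round(3))
R=Ro.from_rotvec(read_state()['orientation']).as_matrix(); go([.537,-.262,.3])
E
```

```text
grip [ 0.54065726 -0.26513575  0.11387748] grip top-rays [ 0.53676267 -0.2597883   0.128     ] [ 0.53927071 -0.26711166  0.118     ]
leg [[0.532, -0.254, 0.055], [0.523, -0.255, 0.07]]
leg [[0.543, -0.284, 0.055], [0.533, -0.284, 0.07]]
S 32 [ 0.542 -0.268] [0.092 0.07 ] 138.82907683296557
top face 58 [ 0.5368 -0.2671  0.1285] [ 0.528 -0.278  0.121] [ 0.547 -0.257  0.134]
lid 86 [ 0.561 -0.262  0.051] [ 0.542 -0.288  0.045] [ 0.586 -0.231  0.055]
T 32 [ 0.551 -0.26 ] [0.161 0.065] 132.59625272284387
top face 59 [ 0.538  -0.2606  0.1283] [ 0.53  -0.271  0.121] [ 0.546 -0.251  0.133]
lid 253 [ 0.54  -0.262  0.049] [ 0.496 -0.302  0.045] [ 0.585 -0.229  0.055]
rim [ 0.5317609  -0.26876753  0.15      ] foot [ 0.53476725 -0.27098533  0.        ]
hook [-0.13449381  0.08198073] 0.538773116043317
y at .567 0.005722738441291106
hook [-0.12772391  0.07371889] 0.5370855336732908
y at .567 0.0012994324073279523
column ((0.6888768672943115, -0.010662280023097992), (0.04799472168087959, 0.058384478092193604), 83.86198425292969)
jar [0.416 0.04  0.041] [0.44  0.063 0.068]
jar [ 0.392 -0.053  0.043] [ 0.416 -0.027  0.068]
t 0.3 tcp [0.1436 0.5824 0.2292] R [[-0.971, 0.239, -0.0], [0.239, 0.971, -0.001], [0.0, -0.001, -1.0]] q6 -0.08537942055939453 op 0.09282099554696113 gf 0.0 F [-0.2  0.4  0.6]
grasp [0.1436 0.5824 0.2372] d [ 0.3934 -0.8444  0.0628] units [-23.37 -29.02  -2.49]
```

Emit:
move_arm([
  [0,0,0,-1,-0.9,-0.3,45],
  [0,0,0,-1,-0.9,-0.3,45],
  [0,0,0,-1,-0.9,-0.3,45],
  [0,0,0,-1,-0.9,-0.3,45],
  [0,0,0,-1,-0.9,-0.3,45],
  [0,0,0,-1,-0.9,-0.3,45],
  [0,0,0,-1,-0.9,-0.3,45],
  [0,0,0,-1,-0.9,-0.3,45],
  [0,0,0,-1,-0.9,-0.3,45],
  [0,0,0,-1,-0.9,-0.3,45],
], force=25)

```text
t: 1.3
tool_pos: [0.333, 0.303, 0.3051]
orientation: [0.379, 3.118, 0.0]
force: [1.1, -0.4, -0.0]
opening: 0.0448
gripper_force: 0.0
```

Emit:
move_arm([
  [0,0,0,-0.6,-1,0,45],
  [0,0,0,-0.6,-1,0,45],
  [0,0,0,-0.6,-1,0,45],
  [0,0,0,-0.6,-1,0,45],
  [0,0,0,-0.6,-1,0,45],
  [0,0,0,-0.6,-1,0,45],
  [0,0,0,-0.6,-1,0,45],
  [0,0,0,-0.6,-1,0,45],
  [0,0,0,-0.6,-1,0,45],
  [0,0,0,-0.6,-1,0,45],
])

```text
t: 2.3
tool_pos: [0.4184, 0.0244, 0.3048]
orientation: [0.379, 3.118, 0.0]
force: [0.3, 0.3, 0.3]
opening: 0.0448
gripper_force: 0.0
```

Emit:
move_arm([
  [0,0,0,-0.7,-1,0,45],
  [0,0,0,-0.7,-1,0,45],
  [0,0,0,-0.7,-1,0,45],
  [0,0,0,-0.7,-1,0,45],
  [0,0,0,-0.7,-1,0,45],
  [0,0,0,-0.7,-1,0,45],
  [0,0,0,-0.7,-1,0,45],
  [0,0,0,-0.7,-1,0,45],
  [0,0,0,-0.7,-1,0,45],
  [0,0,0,0,0,0,45],
])

```text
t: 3.3
tool_pos: [0.5175, -0.2334, 0.3036]
orientation: [-0.383, -3.117, 0.001]
force: [-0.5, -0.1, -0.2]
opening: 0.0451
gripper_force: 0.0
```

```bash
python3 - <<'E'
from h import *
go([.538,-.264,.30],np.radians(110))
E
```

```text
t 3.3 tcp [ 0.5175 -0.2334  0.3036] R [[-0.97, 0.242, -0.001], [0.242, 0.97, -0.0], [0.001, -0.001, -1.0]] q6 -1.8398659230357344 op 0.045093070371260535 gf 0.0 F [-0.5 -0.1 -0.2]
grasp [ 0.5175 -0.2334  0.3116] d [ 0.0205 -0.0306 -0.0116] units [-1.09 -0.99  0.46]
turn z units -5.67
```

Emit:
move_arm([
  [0,0,0,-0.55,-0.5,0,45],
  [0,0,0,-0.55,-0.5,0,45],
  [0,0,-0.95,0,0,0,45],
  [0,0,-0.95,0,0,0,45],
  [0,0,-0.95,0,0,0,45],
  [0,0,-0.95,0,0,0,45],
  [0,0,-0.95,0,0,0,45],
  [0,0,-0.95,0,0,0,45],
  [0,0,0,0,0,0,45],
  [0,0,0,0,0,0,45],
])

```text
t: 4.3
tool_pos: [0.538, -0.2609, 0.3047]
orientation: [-0.551, 3.093, 0.0]
force: [0.6, -0.4, -0.2]
opening: 0.0452
gripper_force: 0.0
```

```bash
python3 - <<'E'
from h import *
go([.538,-.264,.30],np.radians(110))
c=cam('scene'); save(c,'ap.png',(300,140,420,290),4)
c=cam('scene'); P=pts(c)
E
```

```text
t 4.3 tcp [ 0.538  -0.2609  0.3047] R [[-0.938, -0.345, 0.0], [-0.345, 0.938, 0.0], [-0.0, 0.0, -1.0]] q6 -2.460711623469822 op 0.04523812108701571 gf 0.0 F [ 0.6 -0.4 -0.2]
grasp [ 0.538  -0.2609  0.3127] d [ 0.     -0.0031 -0.0127] units [ 0.04 -0.12  0.51]
turn z units 0.03
```

View pics/ap.png

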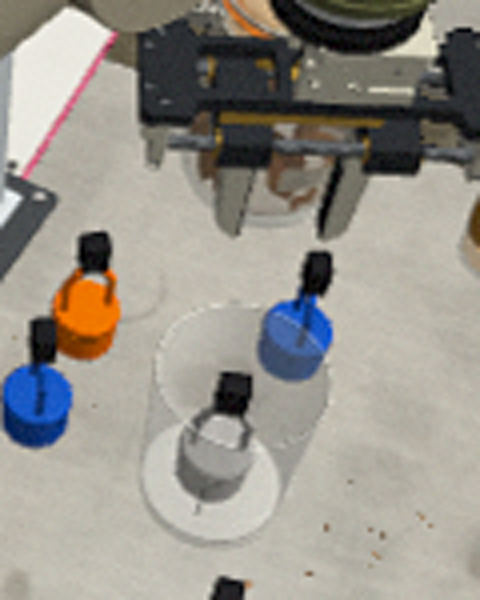

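Picture shows the open fingers above the beaker, tips at (228,235) and (328,238), parallel to the eye, whose legs are at (195,443) and (248,447). I check the calibration offset with the tips.

```bash
python3 - <<'E'
from h import *
S=cam('scene')
print(ray(S,300+278/4,140+236/4,.294))
R=S['R'];
for p in ([.538,-.261,.294],):
    k=R@np.array(p)+S['t']; print(S['fx']*k[0]/k[2]+S['cx'],S['fy']*k[1]/k[2]+S['cy'])
E
```

```text
[ 0.53129129 -0.26639582  0.294     ]
367.99317282016113 196.1766963090568
```

Emit:
move_arm([
  [0,0,0,0,-0.1,0.7,45],
  [0,0,0,0,0,0.7,45],
  [0,0,0,0,0,0.7,45],
  [0,0,0,0,0,0.7,45],
  [0,0,0,0,0,0.7,45],
  [0,0,0,0,0,0.7,45],
  [0,0,0,0,0,0.7,45],
  [0,0,0,0,0,0,45],
  [0,0,0,0,0,0,45],
  [0,0,0,0,0,0,45],
])

```text
t: 5.45
tool_pos: [0.5395, -0.2641, 0.1836]
orientation: [-0.554, 3.091, -0.002]
force: [0.4, -1.2, 0.4]
opening: 0.0449
gripper_force: 0.0
```

```bash
python3 - <<'E'
from h import *
go([.538,-.264,.116],np.radians(110))
a=cam('scene'); save(a,'a1.png',(325,190,400,280),6)
E
```

```text
t 5.45 tcp [ 0.5395 -0.2641  0.1836] R [[-0.938, -0.347, 0.002], [-0.347, 0.938, -0.001], [-0.001, -0.001, -1.0]] q6 -2.4661133406165496 op 0.04486271870889004 gf 0.0 F [ 0.4 -1.2  0.4]
grasp [ 0.5395 -0.2641  0.1916] d [-0.0015  0.0001 -0.0756] units [0.06 0.03 3.02]
turn z units 0.05
```

View pics/a1.png

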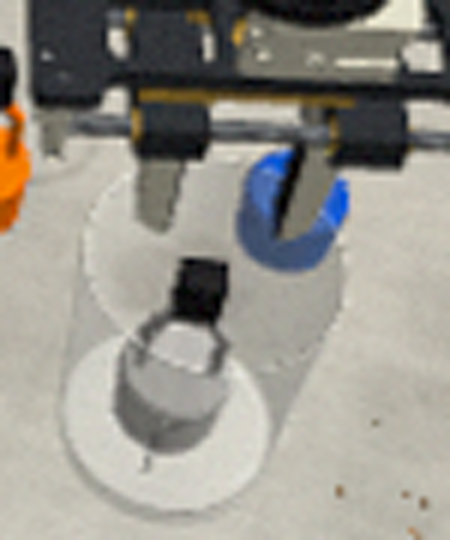

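Fingers (left tip (160,230), right tip (285,238)) stand over the beaker either side of the grip at (200,290), so I descend and close.

Emit:
move_arm([
  [0,0,0,0,0.05,0.5,45],
  [0,0,0,0,0,0.5,45],
  [0,0,0,0,0,0.5,45],
  [0,0,0,0,0,0.5,45],
  [0,0,0,0,0,0.5,45],
  [0,0,0,0,0,0.5,45],
  [0,0,0,0,0,0,45],
  [0,0,0,0,0,0,45],
  [0,0,0,0,0,0,45],
  [0,0,0,0,0,0,45],
])

```text
t: 6.5
tool_pos: [0.539, -0.2629, 0.1081]
orientation: [-0.555, 3.091, -0.002]
force: [-0.5, -1.2, 1.0]
opening: 0.0452
gripper_force: 0.0
```

Emit:
move_arm([
  [0,0,0,0,0,0,30],
  [0,0,0,0,0,0,25],
  [0,0,0,0,0,0,20],
  [0,0,0,0,0,0,15],
  [0,0,0,0,0,0,10],
  [0,0,0,0,0,0,10],
  [0,0,0,0,0,0,10],
  [0,0,0,0,0,0,10],
  [0,0,0,0,0,0,10],
  [0,0,0,0,0,0,10],
], force=25)

```text
t: 7.5
tool_pos: [0.5386, -0.2627, 0.1074]
orientation: [-0.555, 3.092, -0.001]
force: [-0.1, -1.4, 1.5]
opening: 0.0222
gripper_force: 25.4
```

```bash
python3 - <<'E'
from h import *
go([.538,-.264,.116],np.radians(110))
E
```

```text
t 7.5 tcp [ 0.5386 -0.2627  0.1074] R [[-0.938, -0.348, 0.0], [-0.348, 0.938, -0.0], [-0.0, -0.0, -1.0]] q6 -2.465177451319911 op 0.022227934550265352 gf 25.410056551918387 F [-0.1 -1.4  1.5]
grasp [ 0.5386 -0.2627  0.1154] d [-0.0006 -0.0013  0.0006] units [ 0.04 -0.04 -0.03]
turn z units 0.06
```

Emit:
move_arm([
  [0,0,0,0,0,-0.4,10],
  [0,0,0,0,0,-0.8,10],
  [0,0,0,0,0,-0.8,10],
  [0,0,0,0,0,-0.8,10],
  [0,0,0,0,0,-0.8,10],
  [0,0,0,0,0,-0.8,10],
  [0,0,0,0,0,-0.8,10],
  [0,0,0,0,0,-0.8,10],
  [0,0,0,0,0,-0.8,10],
  [0,0,0,0,0,-0.7,10],
])

```text
t: 8.5
tool_pos: [0.538, -0.2622, 0.2955]
orientation: [0.555, -3.091, -0.001]
force: [0.1, -0.9, -2.5]
opening: 0.0221
gripper_force: 25.3
```

Emit:
move_arm([
  [0,0,0,0,0,0,10],
  [0,0,0.77,0,0,0,10],
  [0,0,0.77,0,0,0,10],
  [0,0,0.77,0,0,0,10],
  [0,0,0.77,0,0,0,10],
  [0,0,0.77,0,0,0,10],
  [0,0,0.77,0,0,0,10],
  [0,0,0,0,0,0,10],
  [0,0,0,0,0,0,10],
  [0,0,0,0,0,0,10],
])

```text
t: 9.5
tool_pos: [0.5382, -0.2625, 0.294]
orientation: [-0.199, -3.134, -0.001]
force: [-0.6, 0.8, -3.1]
opening: 0.022
gripper_force: 25.3
```

```bash
python3 - <<'E'
from h import *
go([.485,.014,.30],np.radians(82.5))
E
```

```text
t 9.5 tcp [ 0.5382 -0.2625  0.294 ] R [[-0.992, 0.127, -0.001], [0.126, 0.992, 0.001], [0.001, 0.0, -1.0]] q6 -1.9832713493761462 op 0.021955835229862674 gf 25.32281664200127 F [-0.6  0.8 -3.1]
grasp [ 0.5382 -0.2625  0.302 ] d [-0.0532  0.2765 -0.002 ] units [ 3.51 10.7   0.09]
turn z units 0.04
```

Emit:
move_arm([
  [0,0,0,0.3,0.6,0,10],
  [0,0,0,0.4,1,0,10],
  [0,0,0,0.4,1,0,10],
  [0,0,0,0.4,1,0,10],
  [0,0,0,0.4,1,0,10],
  [0,0,0,0.4,1,0,10],
  [0,0,0,0.4,1,0,10],
  [0,0,0,0.4,1,0,10],
  [0,0,0,0.4,1,0,10],
  [0,0,0,0,0.9,0,10],
])

```text
t: 10.5
tool_pos: [0.4814, -0.0146, 0.2949]
orientation: [0.199, 3.135, 0.0]
force: [-0.2, -0.4, -2.2]
opening: 0.022
gripper_force: 25.3
```

Emit:
move_arm([
  [0,0,0,0,0.7,0,10],
  [0,0,0,0,0.5,0,10],
  [0,0,0,0,0,0.4,10],
  [0,0,0,0,0,0.5,10],
  [0,0,0,0,0,0.5,10],
  [0,0,0,0,0,0.5,10],
  [0,0,0,0,0,0.5,10],
  [0,0,0,0,0,0.4,10],
  [0,0,0,0,0,0,10],
  [0,0,0,0,0,0,10],
])

```text
t: 11.5
tool_pos: [0.486, 0.0138, 0.2246]
orientation: [-0.202, -3.135, 0.0]
force: [0.1, -0.6, -2.4]
opening: 0.0217
gripper_force: 25.3
```

```bash
python3 - <<'E'
from h import *
go([.567,.0035,.23],np.radians(82.5))
T=cam('top'); S=cam('scene')
a=T['frame'][130:240,250:320,::-1]; b=S['frame'][130:230,240:330,::-1]
cv2.imwrite('pics/hk.png',np.hstack([cv2.resize(a,(350,550),interpolation=2),cv2.resize(b,(440,489),interpolation=2).copy() if 0 else cv2.resize(b,(440,550),interpolation=2)]))
E
```

```text
t 11.5 tcp [0.486  0.0138 0.2246] R [[-0.992, 0.128, -0.0], [0.128, 0.992, -0.0], [0.0, -0.0, -1.0]] q6 -1.5190018516583987 op 0.021711417958194118 gf 25.265820091590285 F [ 0.1 -0.6 -2.4]
grasp [0.486  0.0138 0.2326] d [ 0.081  -0.0103 -0.0026] units [-3.27  0.01  0.1 ]
turn z units 0.02
```

View pics/hk.png

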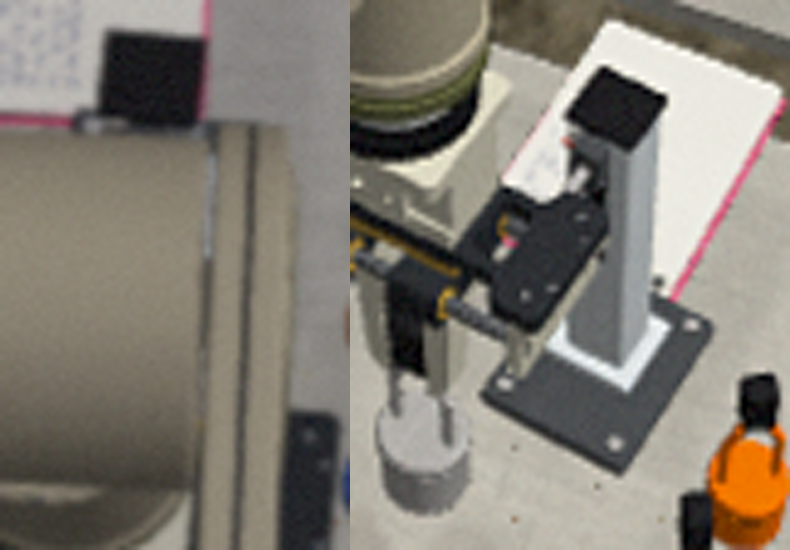

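The scene half shows the canister hanging from the gripper at (425,450), with its legs at (395,390) and (447,420) clear of the stand. The hook is hidden behind the gripper. I insert slowly along the stand's x and watch the force.

Emit:
move_arm([
  [0,0,0,0,0,0.12,10],
  [0,0,0,-0.3,0,0,10],
  [0,0,0,-0.3,0,0,10],
  [0,0,0,-0.3,0,0,10],
  [0,0,0,-0.3,0,0,10],
  [0,0,0,-0.3,0,0,10],
  [0,0,0,-0.3,0,0,10],
  [0,0,0,0,0,0,10],
  [0,0,0,0,0,0,10],
  [0,0,0,0,0,0,10],
])

```text
t: 12.6
tool_pos: [0.5304, 0.0082, 0.2215]
orientation: [-0.202, -3.135, -0.0]
force: [-0.0, 0.1, -3.1]
opening: 0.0219
gripper_force: 25.3
```

Emit:
move_arm([
  [0,0,0,-0.3,0,0,10],
  [0,0,0,-0.3,0,0,10],
  [0,0,0,-0.3,0,0,10],
  [0,0,0,-0.3,0,0,10],
  [0,0,0,-0.27,0,0,10],
  [0,0,0,0,0,0,10],
  [0,0,0,0,0,0,10],
  [0,0,0,0,0,0,10],
  [0,0,0,0,0,0,10],
  [0,0,0,0,0,0,10],
])

```text
t: 13.6
tool_pos: [0.5669, 0.0035, 0.2217]
orientation: [0.202, 3.135, 0.0]
force: [-0.4, 0.3, -3.8]
opening: 0.0218
gripper_force: 25.3
```

```bash
python3 - <<'E'
from h import *
go([.567,.0035,.205],np.radians(82.5)); print(read_state()['wrist_torque'])
S=cam('scene'); b=S['frame'][130:230,240:330,::-1]
cv2.imwrite('pics/hk2.png',cv2.resize(b,(540,600),interpolation=2))
E
```

```text
t 13.6 tcp [0.5669 0.0035 0.2217] R [[-0.992, 0.128, 0.0], [0.128, 0.992, 0.0], [-0.0, 0.0, -1.0]] q6 -1.5264669183354354 op 0.021775407179793305 gf 25.294640259817243 F [-0.4  0.3 -3.8]
grasp [0.5669 0.0035 0.2297] d [ 0.0001  0.     -0.0247] units [-0.    0.    0.99]
turn z units 0.02
[-0.00861726  0.0449301  -0.02477035]
```

View pics/hk2.png

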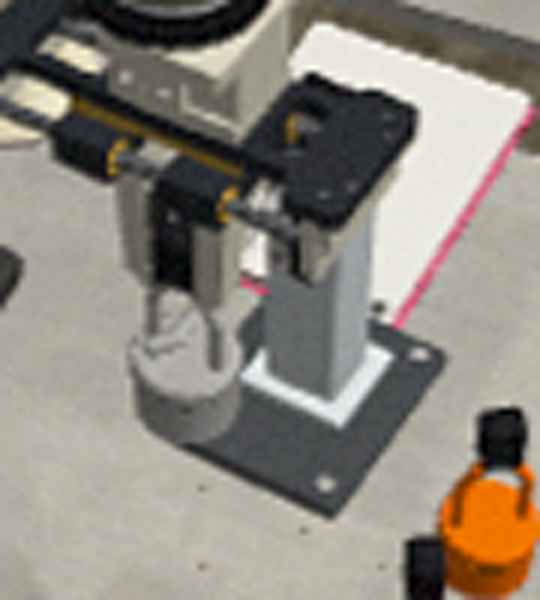

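The eye is over the hook: its tip shows through the opening at (140,345), and there is no contact force. I lower it now.

Emit:
move_arm([
  [0,0,0,0,0,0.3,10],
  [0,0,0,0,0,0.3,10],
  [0,0,0,0,0,0.3,10],
  [0,0,0,0,0,0.2,10],
  [0,0,0,0,0,0.2,10],
  [0,0,0,0,0,0.1,10],
  [0,0,0,0,0,0,10],
  [0,0,0,0,0,0,10],
  [0,0,0,0,0,0,10],
  [0,0,0,0,0,0,10],
])

```text
t: 14.65
tool_pos: [0.5672, 0.0035, 0.187]
orientation: [0.202, 3.135, 0.0]
force: [-0.5, 1.4, -1.2]
opening: 0.022
gripper_force: 25.3
```

```bash
python3 - <<'E'
from h import *
go([.567,.0035,.205],np.radians(82.5)); print(read_state()['wrist_torque'])
S=cam('scene'); b=S['frame'][130:230,240:330,::-1]
cv2.imwrite('pics/hk3.png',cv2.resize(b,(540,600),interpolation=2))
E
```

```text
t 14.65 tcp [0.5672 0.0035 0.187 ] R [[-0.992, 0.128, 0.0], [0.128, 0.992, 0.0], [-0.0, 0.0, -1.0]] q6 -1.5264674901993323 op 0.021973323491555712 gf 25.30710870400071 F [-0.5  1.4 -1.2]
grasp [0.5672 0.0035 0.195 ] d [-0.0002 -0.      0.01  ] units [ 0.01 -0.   -0.4 ]
turn z units 0.02
[0.21058826 0.21753579 0.01540965]
```

Emit:
move_arm([
  [0,0,0,0,0,0.1,10],
  [0,0,0,0,0,0.1,10],
  [0,0,0,0,0,0.08,10],
  [0,0,0,0,0,0,10],
  [0,0,0,0,0,0,10],
  [0,0,0,0,0,0,10],
  [0,0,0,0,0,0,10],
  [0,0,0,0,0,0,10],
  [0,0,0,0,0,0,10],
  [0,0,0,0,0,0,10],
])

```text
t: 15.7
tool_pos: [0.5672, 0.0035, 0.1797]
orientation: [0.202, 3.135, 0.0]
force: [1.2, 2.0, 0.7]
opening: 0.0218
gripper_force: 25.3
```

```bash
python3 - <<'E'
from h import *
go([.567,.0035,.205],np.radians(82.5)); print(read_state()['wrist_torque'])
E
```

```text
t 15.7 tcp [0.5672 0.0035 0.1797] R [[-0.992, 0.128, 0.0], [0.128, 0.992, 0.0], [-0.0, 0.0, -1.0]] q6 -1.526462181796485 op 0.021825627224217804 gf 25.309515595436096 F [1.2 2.  0.7]
grasp [0.5672 0.0035 0.1877] d [-0.0002  0.      0.0173] units [ 0.01  0.   -0.69]
turn z units 0.02
[ 0.32246161 -0.35784886 -0.02253034]
```

Emit:
move_arm([
  [0,0,0,0,0.08,0,10],
  [0,0,0,0,0.08,0,10],
  [0,0,0,0,0,0,10],
  [0,0,0,0,0,0,10],
  [0,0,0,0,0,0,10],
  [0,0,0,0,0,0,10],
  [0,0,0,0,0,0,10],
  [0,0,0,0,0,0,10],
  [0,0,0,0,0,0,10],
  [0,0,0,0,0,0,10],
])

```text
t: 16.7
tool_pos: [0.5675, 0.0074, 0.1796]
orientation: [-0.202, -3.135, 0.0]
force: [-1.3, -1.8, 0.7]
opening: 0.0219
gripper_force: 25.4
```

```bash
python3 - <<'E'
from h import *
go([.567,.0035,.205],np.radians(82.5)); print(read_state()['wrist_torque'])
E
```

```text
t 16.7 tcp [0.5675 0.0074 0.1796] R [[-0.992, 0.128, -0.0], [0.128, 0.992, -0.0], [0.0, -0.0, -1.0]] q6 -1.5193391034430193 op 0.021925736877678414 gf 25.368471695110202 F [-1.3 -1.8  0.7]
grasp [0.5675 0.0074 0.1876] d [-0.0005 -0.0039  0.0174] units [ 0.   -0.16 -0.7 ]
turn z units 0.02
[-0.31781547  0.32891731  0.03112259]
```

Emit:
move_arm([
  [0,0,0,0,-0.07,-0.1,10],
  [0,0,0,0,0,0,10],
  [0,0,0,0,0,0,10],
  [0,0,0,0,0,0,24],
  [0,0,0,0,0,0,30],
  [0,0,0,0,0,0,40],
  [0,0,0,0,0,0,55],
  [0,0,0,0,0,0,60],
  [0,0,0,0,0,0,60],
  [0,0,0,0,0,0,60],
])

```text
t: 17.7
tool_pos: [0.5674, 0.0057, 0.1821]
orientation: [0.202, 3.135, 0.0]
force: [-0.0, -0.8, 0.4]
opening: 0.0597
gripper_force: 0.0
```

Emit:
move_arm([
  [0,0,0,0,0,-0.3,60],
  [0,0,0,0,0,-0.5,60],
  [0,0,0,0,0,-0.5,60],
  [0,0,0,0,0,-0.5,60],
  [0,0,0,0,0,-0.5,60],
  [0,0,0,0,0,-0.2,60],
  [0,0,0,0,0,0,60],
  [0,0,0,0,0,0,60],
  [0,0,0,0,0,0,60],
  [0,0,0,0,0,0,60],
])

```text
t: 18.7
tool_pos: [0.567, 0.0057, 0.2438]
orientation: [-0.202, -3.134, -0.0]
force: [-0.1, 0.6, -0.3]
opening: 0.0602
gripper_force: 0.0
```

```bash
python3 - <<'E'
from h import *
go([.567,.0055,.187],np.radians(82.5))
S=cam('scene'); b=S['frame'][130:230,240:330,::-1]
cv2.imwrite('pics/hk4.png',cv2.resize(b,(540,600),interpolation=2))
E
```

```text
t 18.7 tcp [0.567  0.0057 0.2438] R [[-0.992, 0.128, -0.001], [0.128, 0.992, 0.0], [0.001, -0.0, -1.0]] q6 -1.5224740736948394 op 0.060215759066482626 gf 0.0 F [-0.1  0.6 -0.3]
grasp [0.567  0.0057 0.2518] d [ 0.     -0.0002 -0.0648] units [-0.   -0.01  2.59]
turn z units 0.02
```

View pics/hk4.png

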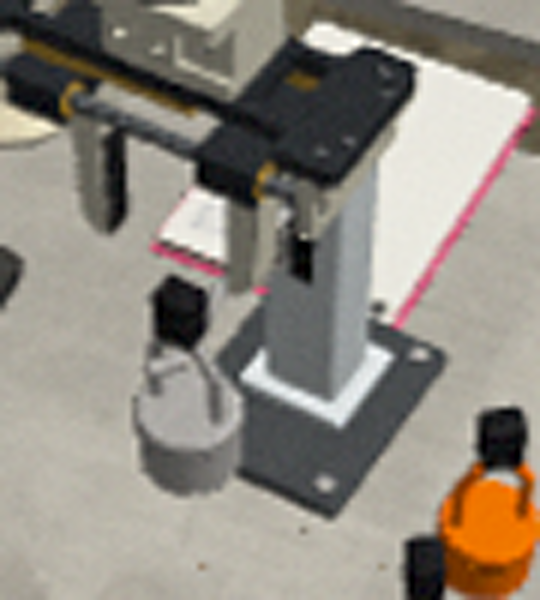

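The canister hangs free on the hook, grip at (180,310), fingers clear above. I wait for it to settle.

Emit:
move_arm([
  [0,0,0,0,0,0,60],
  [0,0,0,0,0,0,60],
  [0,0,0,0,0,0,60],
  [0,0,0,0,0,0,60],
  [0,0,0,0,0,0,60],
  [0,0,0,0,0,0,60],
  [0,0,0,0,0,0,60],
  [0,0,0,0,0,0,60],
  [0,0,0,0,0,0,60],
  [0,0,0,0,0,0,60],
])

```text
t: 19.75
tool_pos: [0.5674, 0.0057, 0.2446]
orientation: [0.202, 3.135, -0.0]
force: [-0.0, 0.2, 0.9]
opening: 0.0598
gripper_force: 0.0
```

Emit:
move_arm([
  [0,0,0,0,0,0,60],
  [0,0,0,0,0,0,60],
  [0,0,0,0,0,0,60],
  [0,0,0,0,0,0,60],
  [0,0,0,0,0,0,60],
  [0,0,0,0,0,0,60],
  [0,0,0,0,0,0,60],
  [0,0,0,0,0,0,60],
  [0,0,0,0,0,0,60],
  [0,0,0,0,0,0,60],
])

```text
t: 20.75
tool_pos: [0.5674, 0.0057, 0.2446]
orientation: [-0.202, -3.135, -0.0]
force: [-0.2, -0.1, 0.9]
opening: 0.0601
gripper_force: 0.0
```

```bash
cat > st.py <<'E'
from h import *
fr=[]
for i in range(16):
    S=cam('scene'); f=S['frame'][175:205,260:282].astype(float).max(2)
    w=np.clip(90-f,0,None); v,u=np.indices(f.shape)
    b=S['frame'][185:215,258:286].astype(float)
    fr.append(b); print(round((w*u).sum()/w.sum(),2),round((w*v).sum()/w.sum(),2),end=' | ')
print([round(np.abs(fr[i]-fr[0]).mean(),2) for i in range(16)])
P=pts(S); q=P[170:205,258:285].reshape(-1,3); g=S['frame'][170:205,258:285].reshape(-1,3).max(1); s=g<45
print('grip',np.median(q[s],0),q[s].max(0)); print(read_state()['t'])
E
python3 st.py
```

```text
10.36 7.92 | 10.34 7.94 | 10.34 7.92 | 10.33 7.98 | 10.34 7.93 | 10.33 7.94 | 10.37 7.98 | 10.33 7.96 | 10.36 7.94 | 10.38 7.97 | 10.34 7.93 | 10.31 7.91 | 10.35 7.92 | 10.32 7.96 | 10.34 7.91 | 10.25 7.91 | [np.float64(0.0), np.float64(2.34), np.float64(2.28), np.float64(2.4), np.float64(2.39), np.float64(2.32), np.float64(2.31), np.float64(2.25), np.float64(2.3), np.float64(2.43), np.float64(2.34), np.float64(2.35), np.float64(2.41), np.float64(2.3), np.float64(2.36), np.float64(2.38)]
grip [0.56235032 0.00082753 0.19980787] [0.5754231  0.01314057 0.2072594 ]
21.55
```

Motionless to within 0.05 px. One more second of waiting, then regrasp.

Emit:
move_arm([
  [0,0,0,0,0,0,60],
  [0,0,0,0,0,0,60],
  [0,0,0,0,0,0,60],
  [0,0,0,0,0,0,60],
  [0,0,0,0,0,0,60],
  [0,0,0,0,0,0,60],
  [0,0,0,0,0,0,60],
  [0,0,0,0,0,0,60],
  [0,0,0,0,0,0,60],
  [0,0,0,0,0,0,60],
])

```text
t: 22.55
tool_pos: [0.5674, 0.0057, 0.2446]
orientation: [0.202, 3.135, -0.0]
force: [-0.3, -0.2, -0.1]
opening: 0.0602
gripper_force: 0.0
```

Emit:
move_arm([
  [0,0,0,0,0,0,60],
  [0,0,0,0,0,0,60],
  [0,0,0,0,0,0,60],
  [0,0,0,0,0,0.4,60],
  [0,0,0,0,0,0.5,60],
  [0,0,0,0,0,0.5,60],
  [0,0,0,0,0,0.5,60],
  [0,0,0,0,0,0.5,60],
  [0,0,0,0,0,0.1,60],
  [0,0,0,0,0,0,60],
])

```text
t: 23.55
tool_pos: [0.5669, 0.0057, 0.1812]
orientation: [-0.202, -3.134, 0.0]
force: [-0.3, 0.4, 0.3]
opening: 0.0605
gripper_force: 0.0
```

Emit:
move_arm([
  [0,0,0,0,0,0,50],
  [0,0,0,0,0,0,40],
  [0,0,0,0,0,0,32],
  [0,0,0,0,0,0,28],
  [0,0,0,0,0,0,25],
  [0,0,0,0,0,0,22],
  [0,0,0,0,0,0,15],
  [0,0,0,0,0,0,10],
  [0,0,0,0,0,0,10],
  [0,0,0,0,0,0,10],
], force=25)

```text
t: 24.55
tool_pos: [0.5674, 0.0054, 0.1821]
orientation: [0.202, 3.135, -0.001]
force: [-0.1, -2.5, -0.1]
opening: 0.0217
gripper_force: 25.0
```

```bash
python3 - <<'E'
from h import *
go([.567,.0055,.2297],np.radians(82.5))
E
```

```text
t 24.55 tcp [0.5674 0.0054 0.1821] R [[-0.992, 0.128, 0.0], [0.128, 0.992, -0.0], [-0.0, -0.0, -1.0]] q6 -1.5225239776194264 op 0.02170086222842599 gf 25.00312160613248 F [-0.1 -2.5 -0.1]
grasp [0.5674 0.0054 0.1901] d [-0.0004  0.0001  0.0396] units [ 0.02  0.   -1.58]
turn z units 0.02
```

Grasped. Now lift to the entry height and back off along the stand's -x.

Emit:
move_arm([
  [0,0,0,0,0,-0.2,10],
  [0,0,0,0,0,-0.3,10],
  [0,0,0,0,0,-0.3,10],
  [0,0,0,0,0,-0.3,10],
  [0,0,0,0,0,-0.3,10],
  [0,0,0,0,0,-0.2,10],
  [0,0,0,0,0,0,10],
  [0,0,0,0,0,0,10],
  [0,0,0,0,0,0,10],
  [0,0,0,0,0,0,10],
])

```text
t: 25.55
tool_pos: [0.5671, 0.0057, 0.2216]
orientation: [-0.202, -3.134, -0.0]
force: [-1.3, -0.2, -4.2]
opening: 0.0218
gripper_force: 25.0
```

Emit:
move_arm([
  [0,0,0,0.2,0,0,10],
  [0,0,0,0.3,0,0,10],
  [0,0,0,0.3,0,0,10],
  [0,0,0,0.3,0,0,10],
  [0,0,0,0.4,0,0,10],
  [0,0,0,0.4,0,0,10],
  [0,0,0,0.4,0,0,10],
  [0,0,0,0.5,0,0,10],
  [0,0,0,0.5,0,0,10],
  [0,0,0,0,0,0,10],
])

```text
t: 26.55
tool_pos: [0.4843, 0.0165, 0.2222]
orientation: [-0.202, -3.135, -0.0]
force: [0.5, -0.5, -2.6]
opening: 0.0221
gripper_force: 25.0
```

```bash
python3 - <<'E'
from h import *
go([.541,.293,.23],np.radians(82.5))
S=cam('scene'); b=S['frame'][120:240,200:330,::-1]
cv2.imwrite('pics/off.png',cv2.resize(b,(650,600),interpolation=2))
E
```

```text
t 26.55 tcp [0.4843 0.0165 0.2222] R [[-0.992, 0.128, -0.0], [0.128, 0.992, 0.0], [0.0, 0.0, -1.0]] q6 -1.5141487947307106 op 0.02210577585926068 gf 25.017124555888586 F [ 0.5 -0.5 -2.6]
grasp [0.4843 0.0165 0.2302] d [ 5.670e-02  2.765e-01 -2.000e-04] units [-8.300e-01  1.126e+01  1.000e-02]
turn z units 0.02
```

View pics/off.png

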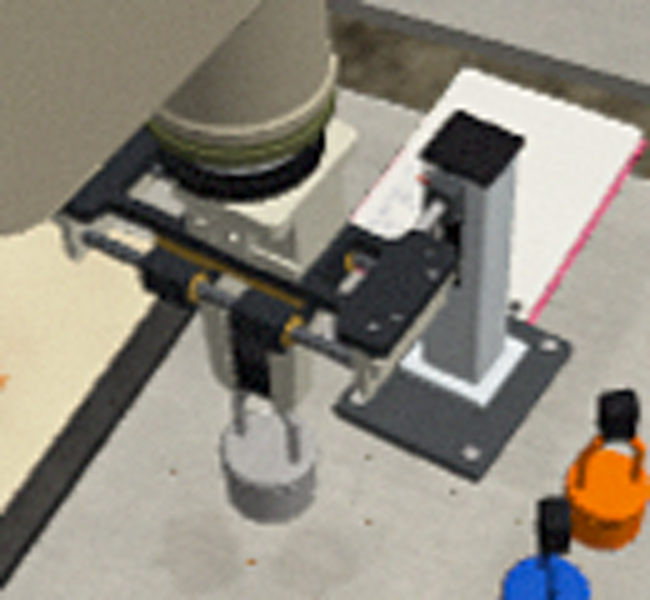

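The picture shows the canister off the hook, held at (268,465).

Emit:
move_arm([
  [0,0,0,0,0.7,-0.2,10],
  [0,0,0,0,1,0,10],
  [0,0,0,0,1,0,10],
  [0,0,0,0,1,0,10],
  [0,0,0,0,1,0,10],
  [0,0,0,-0.1,1,0,10],
  [0,0,0,-0.2,1,0,10],
  [0,0,0,-0.2,1,0,10],
  [0,0,0,-0.2,1,0,10],
  [0,0,0,-0.1,1,0,10],
])

```text
t: 27.6
tool_pos: [0.5373, 0.2552, 0.2269]
orientation: [0.202, 3.135, 0.0]
force: [-0.2, -0.5, -3.1]
opening: 0.0217
gripper_force: 25.0
```

Emit:
move_arm([
  [0,0,0,0,0.9,0,10],
  [0,0,0,0,0.6,0,10],
  [0,0,0,0,0,0.5,10],
  [0,0,0,0,0,0.7,10],
  [0,0,0,0,0,0.8,10],
  [0,0,0,0,0,0.8,10],
  [0,0,0,0,0,0.7,10],
  [0,0,0,0,0,0.5,10],
  [0,0,0,0,0,0.2,10],
  [0,0,0,0,0,0,10],
])

```text
t: 28.6
tool_pos: [0.5409, 0.2908, 0.1212]
orientation: [-0.202, -3.134, 0.001]
force: [0.3, 0.9, -2.9]
opening: 0.0219
gripper_force: 25.0
```

```bash
python3 - <<'E'
from h import *
go([.541,.293,.1184],np.radians(82.5))
S=cam('scene'); save(S,'bd.png',(120,120,260,260),4)
E
```

```text
t 28.6 tcp [0.5409 0.2908 0.1212] R [[-0.992, 0.129, -0.001], [0.129, 0.992, -0.001], [0.001, -0.001, -1.0]] q6 -1.0318932864017973 op 0.021903551580126683 gf 25.01664389434154 F [ 0.3  0.9 -2.9]
grasp [0.5409 0.2908 0.1292] d [ 0.0001  0.0022 -0.0108] units [0.01 0.09 0.43]
turn z units 0.02
```

View pics/bd.png

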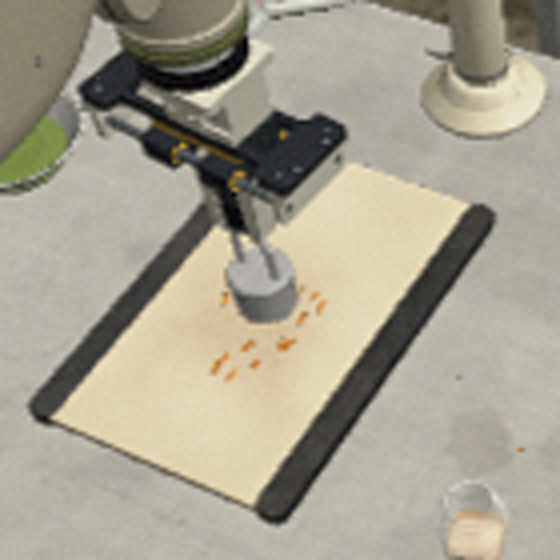

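The canister is just above the board's middle, at (262,285) in the crop. I lower it gently, watching the force; that was my last picture.

Emit:
move_arm([
  [0,0,0,0,0,0.1,10],
  [0,0,0,0,0,0.1,10],
  [0,0,0,0,0,0.06,10],
  [0,0,0,0,0,0.04,10],
  [0,0,0,0,0,0,10],
  [0,0,0,0,0,0,10],
  [0,0,0,0,0,0,10],
  [0,0,0,0,0,0,10],
  [0,0,0,0,0,0,10],
  [0,0,0,0,0,0,10],
])

```text
t: 29.65
tool_pos: [0.5413, 0.2914, 0.1146]
orientation: [0.202, 3.135, -0.0]
force: [-0.7, 0.6, -2.7]
opening: 0.0218
gripper_force: 25.0
```

Emit:
move_arm([
  [0,0,0,0,0,0.04,10],
  [0,0,0,0,0,0.04,10],
  [0,0,0,0,0,0,10],
  [0,0,0,0,0,0,10],
  [0,0,0,0,0,0,10],
  [0,0,0,0,0,0,10],
  [0,0,0,0,0,0,10],
  [0,0,0,0,0,0,10],
  [0,0,0,0,0,0,10],
  [0,0,0,0,0,0,10],
])

```text
t: 30.65
tool_pos: [0.5413, 0.2913, 0.1126]
orientation: [-0.202, -3.135, 0.0]
force: [-0.9, 0.2, -2.1]
opening: 0.0218
gripper_force: 25.0
```

Emit:
move_arm([
  [0,0,0,0,0,0.04,10],
  [0,0,0,0,0,0.04,10],
  [0,0,0,0,0,0,10],
  [0,0,0,0,0,0,10],
  [0,0,0,0,0,0,10],
  [0,0,0,0,0,0,10],
  [0,0,0,0,0,0,10],
  [0,0,0,0,0,0,10],
  [0,0,0,0,0,0,10],
  [0,0,0,0,0,0,10],
])

```text
t: 31.65
tool_pos: [0.5415, 0.2915, 0.1112]
orientation: [0.202, 3.135, 0.0]
force: [-3.5, -1.3, 5.7]
opening: 0.0218
gripper_force: 25.0
```

```bash
python3 - <<'E'
from h import *
go([.541,.293,.1184],np.radians(82.5))
E
```

```text
t 31.65 tcp [0.5415 0.2915 0.1112] R [[-0.992, 0.128, 0.0], [0.128, 0.992, 0.0], [-0.0, 0.0, -1.0]] q6 -1.0317282597503536 op 0.021807960447129675 gf 25.021288790157996 F [-3.5 -1.3  5.7]
grasp [0.5415 0.2915 0.1192] d [-0.0005  0.0015 -0.0008] units [0.03 0.06 0.03]
turn z units 0.02
```

Contact at the expected height (z 0.119). I release and retreat upward.

Emit:
move_arm([
  [0,0,0,0,0,-0.02,10],
  [0,0,0,0,0,0,22],
  [0,0,0,0,0,0,24],
  [0,0,0,0,0,0,30],
  [0,0,0,0,0,0,40],
  [0,0,0,0,0,0,55],
  [0,0,0,0,0,0,60],
  [0,0,0,0,0,0,60],
  [0,0,0,0,0,0,60],
  [0,0,0,0,0,0,60],
])

```text
t: 32.65
tool_pos: [0.5414, 0.2914, 0.1112]
orientation: [0.202, 3.135, 0.0]
force: [-0.6, 0.3, -0.8]
opening: 0.06
gripper_force: 0.0
```

Emit:
move_arm([
  [0,0,0,0,0,-0.3,60],
  [0,0,0,0,0,-0.6,60],
  [0,0,0,0,0,-0.8,60],
  [0,0,0,0,0,-0.8,60],
  [0,0,0,0,0,-0.8,60],
  [0,0,0,0,0,-0.8,60],
  [0,0,0,0,0,-0.6,60],
  [0,0,0,0,0,-0.3,60],
  [0,0,0,0,0,0,60],
  [0,0,0,0,0,0,60],
])

```text
t: 33.65
tool_pos: [0.5411, 0.2912, 0.2354]
orientation: [-0.202, -3.134, 0.001]
force: [-0.2, 0.1, -0.0]
opening: 0.06
gripper_force: 0.0
```

```bash
python3 - <<'E'
from h import *
S=cam('scene'); P=pts(S)
g=S['frame'].max(2)
s=(g<50)&(P[...,2]>.105)&(P[...,2]<.14)&(abs(P[...,0]-.54)<.05)&(abs(P[...,1]-.29)<.05); q=P[s]; print(len(q),q.mean(0),q.max(0))
s=(P[...,2]>.045)&(P[...,2]<.062)&(abs(P[...,0]-.54)<.05)&(abs(P[...,1]-.29)<.05); q=P[s]; print('lid',len(q),q.mean(0),q.std(0))
s=(P[...,2]>.17)&(P[...,2]<.203)&(P[...,0]>.53)&(P[...,0]<.65)&(abs(P[...,1])<.03); q=P[s]; t=abs(q[:,0]-.567)<.01; print('hook z',np.median(q[t][:,2]),len(q))
E
```

```text
65 [0.53852771 0.28534447 0.12605381] [0.55002195 0.30035877 0.13675269]
lid 162 [0.53751909 0.28657494 0.05301663] [0.01297563 0.01391838 0.00252822]
hook z 0.18331172045567484 97
```

```bash
python3 -c "from plant import close_job; print(close_job())"
```

```text
the job is handed in; nothing more can be done
None
```

I hung the canister on the hook, where it stayed still for over a second, then stood it upright near the middle of the board; the hook is back up, the jars were left alone, and the job is handed in (no verdict was returned).

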